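# Seat the blue mixer rotor on its keyed drive

### The job

The rotor with the blue grip is standing proud on its mixer drive because the flat end of its shaft lies across the drive slot. Turn it by its grip until the grip lines up with the two yellow marks on the drive and the rotor drops fully home, flat on the drive, then let go. Leave the orange rotor, which is already home, as it is.

Things in the scene. Friction and masses are not known exactly. Their poses are not given: they have to be found in the camera images.
- blue_rotor: Loose rotor, 0.3 kg: grey disc, 80 diameter, 14 thick; upright blue grip bar across its top, 50 long, 12 thick, 32 high; below it a 44 diameter shaft, 34 long, ending in a flat tang 42 x 12, 16 deep. Origin: centre of disc underside. z up, x along bar and tang (half turn is the same). Starts with the tang resting across the slot, 45 to 90 degrees off either way, origin 74 above the bench.
- blue_base: Its drive, fixed: white drum, 124 diameter, 60 high, grey control panel at -x, yellow marks on top at +x and -x. Origin: underside centre on the bench; z up, x along the slot and through both marks. Bore 52 wide; slot below it 24 wide, its edges 24 above the bench: a rotor within 15 degrees of the marks drops 14. Home: rotor origin 60 above this origin, disc flat on the drum.
- orange_rotor: Same rotor with an orange grip bar, already home in its own drive; leave alone. Same origin and axes.
- orange_base: Drive of the orange rotor, fixed; same shape, origin and axes as the blue rotor's drive.
Not all that is in view belongs to the job. What is shaped like the blue_rotor but red is not meant.

How it is judged (in metres and radians):
At the end, for the whole second after the job is handed in: The blue rotor rests in its own drive: its origin less than 64 mm above the drive's origin (home is 60), within 10 mm of the bore axis, grip within 23 degrees of the line of the yellow marks, upright within 6 degrees, and at rest (z of blue_rotor in the frame of blue_base below 0.064 m and horizontal distance between blue_rotor and blue_base below 0.01 m and angle between the x axis of blue_rotor and the x axis of blue_base, either way round below 0.4 rad and angle between blue_rotor's own z axis and vertical below 0.1 rad and linear speed of blue_rotor below 0.02 m/s); the robot touches nothing.
It fails at once if the orange rotor is shifted by more than 15 mm or turned out of line by more than 30 degrees (distance of orange_rotor from where it was at the start of the episode above 0.015 m or angle between the x axis of orange_rotor and the x axis of orange_base, either way round above 0.53 rad).
It also fails if it takes over 32 s, if anything falls off the work surface, if the arm or the gripper's body presses on something with over 40 N, if the wrist force passes 120 N, or if a joint passes its speed limit or range.

### The arm

A 6-joint arm with a two-finger parallel gripper is mounted at the origin on a cart in front of the work surface, level with it; the furniture and walls round the work are solid. World frame = base frame: x ahead of the robot, y to its left, z up, the work surface at z = 0. Lengths are in mm, angles in rad, forces in N, time in s.
With the tool pointing down it reaches from about 275 to 725 mm from the base axis. Payload 5.6 kg.
Tool frame: the origin (TCP) lies at the very end of the fingers, on their centre line; the grasp point (between the pads) lies 19 mm behind it (tcp_to_grasp is the distance from the TCP to the grasp point, in mm); z points along the fingers, y is the line along which they close (so a half turn about z gives the same grasp; the last joint's range is limited). The gripper opens to 85 mm and grips with 20 to 120 N. Pads are 22 mm wide; open, the fingers measure 114 mm over their backs; the gripper's body (76 mm by 85 mm) begins 54 mm behind the grasp point. The pads swing forward as they close: fully open they stand 13 mm farther back than shut.
Start: joints at [-0.996, 0.255, 0.108, 0, -1.424, -0.285], TCP at [157.188, -527.053, 231.283] pointing down, gripper open.
Joint ranges: [-2.95, 2.95], [-1.21, 1.97], [-1.09, 1.5], [-2.87, 1.71], [-2.94, -0.07], [-3.05, 3.05]. Speed limits (rad/s): [2.57, 2.57, 3.14, 3.14, 3.14, 3.14].

### API

Orientations are given as [roll, pitch, yaw] about the fixed x, y, z axes, in that order (R = Rz(yaw) Ry(pitch) Rx(roll)).
In Python, from cell import * gives the robot as it stands.
- The arm moves only by the tool servo_tool, never from a script. Its arguments are lists of equal length, an entry for each row: "gripper": the closure, from 0 (fully open) to 1 (shut); "slide": the shift along the tool's x, y, z in units of 20 mm (1.0 is 20 mm), a list of three; "angular": the turn, a rotation vector about the tool's x, y, z in units of 0.12 rad (1.0 is 0.12 rad), a list of three. In form: {"gripper": [gripper, ...], "slide": [[tx, ty, tz], ...], "angular": [[rx, ry, rz], ...]}. A call has 1 to 5 rows; each row shifts and turns the commanded pose from where the row before left it, along the tool's axes as they then stand; what a row does not reach is not made up. A row lasts 1/10 s, in which the tool goes at most 50 mm and 8.59 degrees, less where a joint would pass 70% of its speed; a pose out of reach is approached as far as the arm can. A call with a number of a shift or a turn outside -1 to 1 is refused whole. A call with a gripper value outside its range is refused whole. The fingers move at their own pace and stop on an object; "newtons" is the grip in N (left out, the last holds). Time passes only in rows, so rows that do not move let the fingers close. It gives the time, the measured TCP pose, the force, the opening and the grip force at its end, in the units of the state.
- read_state(): the state, without advancing time (a new reading comes with each control period).
- capture(name): name is "scene" or "top"; returns (picture, depth): 420x560x3 uint8, red, green, blue; 420x560 float32, mm along the optical axis (not along the pixel's ray), 0 where there is no reading.
- camera_info(name): a dict with "fx", "fy", "cx", "cy" (pixels), "origin" and "attitude" of the camera in the world. Camera axes: x right, y down, z forward; pixel columns grow to the right and rows downward; lengths in mm; the calibration is good to about 2 mm. A picture is of the moment at which its call begins. camera_info takes no time and is no camera call.
- finish_job(): hands the job in; it is judged then, once.
The state is a dict: "t": time; "qpos": joint angles; "dq": joint speeds; "joint_torque": joint torques, N m; "tool_pos": TCP position; "tool_rot": TCP orientation; "ft_force": force on the tool from outside, world axes, zero at the start; "moment": the same for the moment, N m; "grip_width": finger opening in mm; "grasp_force": force on a finger pad.
Only numpy, scipy, OpenCV 4.12 (cv2) and the standard library are available. Lean on these libraries where they do the work, as an engineer would, in place of code of your own. Each camera call takes 0.05 s, during which the arm holds its last target. There are 200 camera calls.

## Working session

There is one attempt and no reset: what is moved stays moved. The work goes in short steps, Python scripts to look and compute and a tool call to move; the robot and the scene stay as the last step left them, time stands still between calls to the robot, and variables do not carry over. Pictures are saved under pics/ and viewed, at most 10 in all, crops included, and the job is handed in when it is done.

Besides the shell and the picture viewer there is one more tool, called after "Emit:" in YAML: its name, and indented under it one key for each argument. servo_tool: Moves the arm, as the interface text tells. Shifts and turns lie within -1 to 1; 1 stands for 20 mm of shift or 0.12 rad of turn. Its arguments: {"type":"object","properties":{"gripper":{"type":"array","items":{"type":"number"}},"slide":{"type":"array","items":{"type":"array","items":{"type":"number"}}},"angular":{"type":"array","items":{"type":"array","items":{"type":"number"}}},"newtons":{"type":"number"}},"required":["gripper","slide","angular"]}

```bash
mkdir -p pics; python3 - <<'E'
from cell import *
import numpy as np, cv2
for n in("scene","top"):
    p,d=capture(n); np.savez(f"{n}0.npz",p=p,d=d); cv2.imwrite(f"pics/{n}0.png",p[:,:,::-1])
    i=camera_info(n); print(n,{k:np.round(np.array(v),3).tolist() for k,v in i.items()})
s=read_state(); print(s["t"],s["tool_pos"],s["tool_rot"],s["grip_width"])
E
```

```text
scene {'fx': 534.482, 'fy': 534.482, 'cx': 278.343, 'cy': 202.453, 'origin': [-217.135, -731.121, 615.735], 'attitude': [-2.077, -0.007, -0.761]}
top {'fx': 526.21, 'fy': 526.21, 'cx': 286.772, 'cy': 210.801, 'origin': [318.82, -8.313, 982.393], 'attitude': [-2.998, 0.014, -1.567]}
0.1 [ 157.10591628 -526.61843209  230.51089763] [ 3.13992569e+00 -4.30850393e-05 -2.85182925e+00] 85.34432542563712
```

View pics/scene0.png

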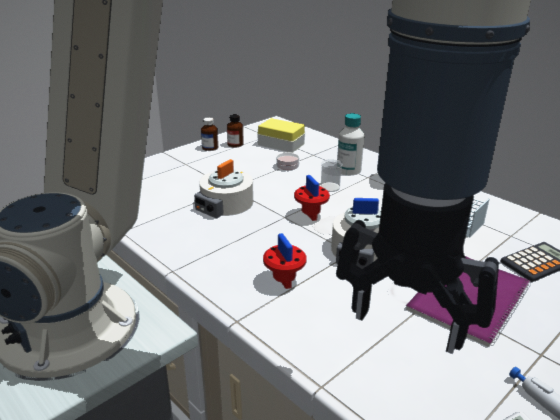

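View pics/top0.png

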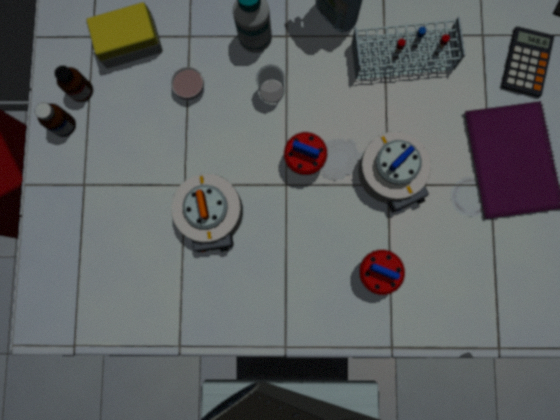

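The scene view shows two drives and two red decoys with blue bars. In the top view the blue rotor's drive is at about (398,162), with its panel at the lower right (408,200). The orange drive is at (206,208) and the red decoys at (306,152) and (382,272).

```bash
cat > h.py <<'E'
from cell import *
import numpy as np, cv2
from scipy.spatial.transform import Rotation as R
def ray(n,uv,z):
    i=camera_info(n); uv=np.atleast_2d(uv).astype(float)
    d=np.c_[(uv[:,0]-i["cx"])/i["fx"],(uv[:,1]-i["cy"])/i["fy"],np.ones(len(uv))]
    d=R.from_euler("xyz",i["attitude"]).apply(d); o=np.array(i["origin"])
    return o+d*((z-o[2])/d[:,2])[:,None]
def comps(p,hue,roi,smin=100,vmin=60,amin=4):
    h=cv2.cvtColor(p,cv2.COLOR_RGB2HSV); m=((h[...,0]>=hue[0])&(h[...,0]<=hue[1])&(h[...,1]>smin)&(h[...,2]>vmin)).astype(np.uint8)
    k=np.zeros_like(m); x0,y0,x1,y1=roi; k[y0:y1,x0:x1]=1
    n,l,s,c=cv2.connectedComponentsWithStats(m*k)
    return [np.argwhere(l==j)[:,::-1] for j in range(1,n) if s[j,4]>=amin]
def axis(P):  # centre, angle deg, extent of points in xy
    r=cv2.minAreaRect(P[:,:2].astype(np.float32)); w=np.linalg.svd(P[:,:2]-P[:,:2].mean(0),full_matrices=False)[2][0]
    return np.round(r[0],1),round(np.degrees(np.arctan2(w[1],w[0]))%180,1),np.round(r[1],1)
E
python3 - <<'E'
from h import *
f=np.load("top0.npz"); p=f["p"]; d=f["d"]; roi=(350,120,445,220)
for q in comps(p,(105,130),roi,120,50,20):
    P=ray("top",q,120); print("bar",len(q),axis(P), "depth",np.percentile(d[q[:,1],q[:,0]],[5,50]))
for q in comps(p,(15,35),roi,80,60,3): print("mark",len(q),q.mean(0),ray("top",q,60).mean(0))
cv2.imwrite("pics/crop0.png",cv2.resize(p[120:220,345:450,::-1],None,fx=5,fy=5,interpolation=cv2.INTER_CUBIC))
# depth-> world z of bar/disc
i=camera_info("top")
def pt(u,v):
    z=d[v,u]; return R.from_euler("xyz",i["attitude"]).apply([(u-i["cx"])/i["fx"]*z,(v-i["cy"])/i["fy"]*z,z])+i["origin"]
for uv in((402,160),(385,155),(375,180),(410,145),(345,160)): print(uv,pt(*uv).round())
E
```

```text
bar 176 (array([ 535. , -190.2]), np.float64(134.7), array([10.6, 48.6])) depth [880.28968811 883.10583496]
mark 31 [383.64516129 139.35483871] [ 582.08894044 -169.28708829   60.        ]
mark 35 [408.91428571 189.11428571] [ 491.00728592 -211.99605415   60.        ]
(402, 160) [ 529. -189.  120.]
(385, 155) [ 545. -166.   91.]
(375, 180) [ 507. -152.   60.]
(410, 145) [ 555. -203.  119.]
(345, 160) [ 558. -105.    1.]
```

View pics/crop0.png

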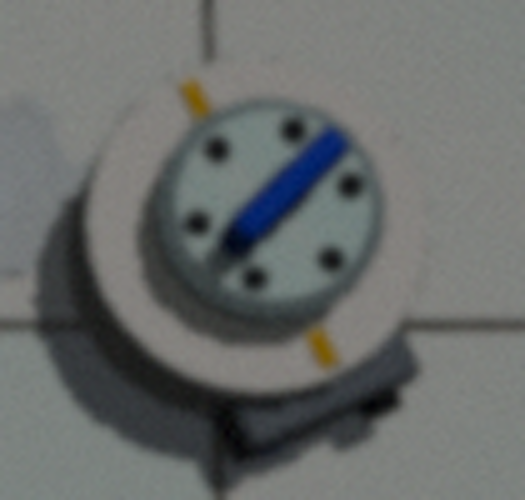

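The bar's centre is (535,-190), its top is at z=120, and it lies at 134.7°. Its length and width come out at 49 x 11, against 50 x 12 given. The marks' midpoint is (536.5,-190.6) and their line lies at 25.1°; they are 100 mm apart, as expected. So the turn is +70.4° seen from above. I'll turn the tool first (yaw -163.4° to -225.3°, which is +9.0 units), then travel.

Emit:
servo_tool:
  gripper: [0,0,0,0,0]
  slide:
    - [0,0,0]
    - [0,0,0]
    - [0,0,0]
    - [0,0,0]
    - [0,0,0]
  angular:
    - [0,0,1]
    - [0,0,1]
    - [0,0,1]
    - [0,0,1]
    - [0,0,1]
  newtons: 40

```text
t: 0.6
tool_pos: [157.1, -526.8, 230.7]
tool_rot: [3.141, -0.001, 2.826]
ft_force: [-0.3, -0.0, 0.1]
grip_width: 85.4
grasp_force: 0.0
```

Emit:
servo_tool:
  gripper: [0,0,0,0,0]
  slide:
    - [0,0,0]
    - [0,0,0]
    - [0,0,0]
    - [0,0,0]
    - [0,0,0]
  angular:
    - [0,0,1]
    - [0,0,1]
    - [0,0,1]
    - [0,0,1]
    - [0,0,0]

```text
t: 1.1
tool_pos: [157.1, -526.8, 230.8]
tool_rot: [3.141, -0.001, 2.35]
ft_force: [0.6, 0.2, 1.4]
grip_width: 85.4
grasp_force: 0.0
```

Emit:
servo_tool:
  gripper: [0,0,0,0,0]
  slide:
    - [-0.1,1,0]
    - [-0.1,1,0]
    - [-0.1,1,0]
    - [-0.1,1,0]
    - [-0.1,1,0]
  angular:
    - [0,0,0]
    - [0,0,0]
    - [0,0,0]
    - [0,0,0]
    - [0,0,0]

```text
t: 1.6
tool_pos: [235.8, -463.1, 231.0]
tool_rot: [3.141, -0.001, 2.355]
ft_force: [-0.9, 0.8, 0.3]
grip_width: 85.3
grasp_force: 0.0
```

Emit:
servo_tool:
  gripper: [0,0,0,0,0]
  slide:
    - [-0.1,1,0]
    - [-0.1,1,0]
    - [-0.1,1,0]
    - [-0.1,1,0]
    - [-0.1,1,0]
  angular:
    - [0,0,0]
    - [0,0,0]
    - [0,0,0]
    - [0,0,0]
    - [0,0,0]

```text
t: 2.1
tool_pos: [313.8, -399.8, 231.1]
tool_rot: [3.142, -0.001, 2.355]
ft_force: [-0.0, -0.1, 0.4]
grip_width: 85.4
grasp_force: 0.0
```

Emit:
servo_tool:
  gripper: [0,0,0,0,0]
  slide:
    - [0,1,0]
    - [0,1,0]
    - [0,1,0]
    - [0,1,0]
    - [0,1,0]
  angular:
    - [0,0,0]
    - [0,0,0]
    - [0,0,0]
    - [0,0,0]
    - [0,0,0]

```text
t: 2.6
tool_pos: [384.8, -329.4, 231.0]
tool_rot: [-3.142, -0.001, 2.355]
ft_force: [-0.5, 0.2, 0.4]
grip_width: 85.5
grasp_force: 0.0
```

Emit:
servo_tool:
  gripper: [0,0,0,0,0]
  slide:
    - [0,1,0]
    - [0,1,0]
    - [0,1,0]
    - [0,1,0]
    - [0,1,0]
  angular:
    - [0,0,0]
    - [0,0,0]
    - [0,0,0]
    - [0,0,0]
    - [0,0,0]

```text
t: 3.1
tool_pos: [455.9, -259.0, 231.0]
tool_rot: [-3.141, -0.001, 2.355]
ft_force: [0.1, -0.7, 0.2]
grip_width: 85.1
grasp_force: 0.0
```

Emit:
servo_tool:
  gripper: [0,0,0,0,0]
  slide:
    - [0,1,0.5]
    - [0,1,0.5]
    - [0,1,0.5]
    - [0,0.8,0.5]
    - [0,0,0]
  angular:
    - [0,0,0]
    - [0,0,0]
    - [0,0,0]
    - [0,0,0]
    - [0,0,0]

```text
t: 3.6
tool_pos: [509.6, -204.8, 189.1]
tool_rot: [-3.14, -0.003, 2.355]
ft_force: [-0.5, -0.4, -0.2]
grip_width: 85.6
grasp_force: 0.0
```

Emit:
servo_tool:
  gripper: [0,0,0,0,0]
  slide:
    - [-0.2,0.75,0.5]
    - [-0.2,0.7,0.5]
    - [0,0,1]
    - [0,0,0.9]
    - [0,0,0]
  angular:
    - [0,0,0]
    - [0,0,0]
    - [0,0,0]
    - [0,0,0]
    - [0,0,0]

```text
t: 4.1
tool_pos: [534.3, -190.9, 130.0]
tool_rot: [-3.138, -0.005, 2.351]
ft_force: [-0.6, 0.1, 0.7]
grip_width: 85.4
grasp_force: 0.0
```

```bash
python3 - <<'E'
from h import *
p,d=capture("scene"); s=read_state(); print(s["tool_pos"].round(1) if hasattr(s["tool_pos"],"round") else s["tool_pos"],s["tool_rot"])
cv2.imwrite("pics/scene1.png",cv2.resize(p[120:300,260:480,::-1],None,fx=3,fy=3,interpolation=cv2.INTER_CUBIC))
E
```

```text
[ 535.2 -191.5  131.9] [-3.13955164e+00 -2.35267199e-03  2.35162006e+00]
```

View pics/scene1.png

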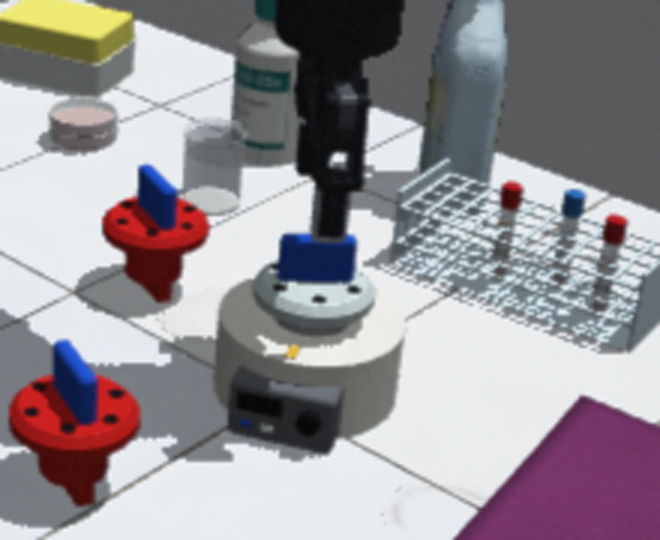

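The fingers stand open over the blue bar, which spans crop (280-356, 235-282), with the near finger in line with its middle. I'll lower by 38 mm and close.

Emit:
servo_tool:
  gripper: [0,0,0,0,0]
  slide:
    - [0,0,0.7]
    - [0,0,0.7]
    - [0,0,0.5]
    - [0,0,0]
    - [0,0,0]
  angular:
    - [0,0,0]
    - [0,0,0]
    - [0,0,0]
    - [0,0,0]
    - [0,0,0]

```text
t: 4.65
tool_pos: [536.2, -191.8, 96.0]
tool_rot: [3.141, 0.001, 2.352]
ft_force: [0.4, 0.7, -0.3]
grip_width: 85.5
grasp_force: 0.0
```

Emit:
servo_tool:
  gripper: [1,1,1,1,1]
  slide:
    - [0,0,0]
    - [0,0,0]
    - [0,0,0]
    - [0,0,0]
    - [0,0,0]
  angular:
    - [0,0,0]
    - [0,0,0]
    - [0,0,0]
    - [0,0,0]
    - [0,0,0]
  newtons: 40

```text
t: 5.15
tool_pos: [535.8, -191.6, 95.4]
tool_rot: [3.141, 0.0, 2.351]
ft_force: [-1.1, -0.5, 0.7]
grip_width: 12.6
grasp_force: 4.2
```

Emit:
servo_tool:
  gripper: [1,1,1,1,1]
  slide:
    - [0,0,0]
    - [0,0,0]
    - [0,0,0]
    - [0,0,0]
    - [0,0,0]
  angular:
    - [0,0,0]
    - [0,0,0]
    - [0,0,0]
    - [0,0,0]
    - [0,0,0]

```text
t: 5.65
tool_pos: [536.0, -191.6, 95.5]
tool_rot: [3.141, 0.0, 2.351]
ft_force: [1.1, 1.0, 1.8]
grip_width: 11.2
grasp_force: 40.6
```

The grip is firm at 11.2 mm. I'll turn by -10.24 units about tool z.

Emit:
servo_tool:
  gripper: [1,1,1,1,1]
  slide:
    - [0,0,0]
    - [0,0,0]
    - [0,0,0]
    - [0,0,0]
    - [0,0,0]
  angular:
    - [0,0,-0.7]
    - [0,0,-0.7]
    - [0,0,-0.7]
    - [0,0,-0.7]
    - [0,0,-0.7]

```text
t: 6.15
tool_pos: [535.5, -191.9, 95.5]
tool_rot: [-3.141, -0.0, 2.775]
ft_force: [0.2, -1.0, 1.5]
grip_width: 11.2
grasp_force: 40.6
```

Emit:
servo_tool:
  gripper: [1,1,1,1,1]
  slide:
    - [0,0,0]
    - [0,0,0]
    - [0,0,0]
    - [0,0,0]
    - [0,0,0]
  angular:
    - [0,0,-0.7]
    - [0,0,-0.7]
    - [0,0,-0.7]
    - [0,0,-0.7]
    - [0,0,-0.7]

```text
t: 6.65
tool_pos: [535.5, -191.6, 95.2]
tool_rot: [3.141, -0.0, -3.089]
ft_force: [1.2, 1.6, -0.3]
grip_width: 11.2
grasp_force: 40.4
```

Emit:
servo_tool:
  gripper: [1,1,1,1,1]
  slide:
    - [0,0,0]
    - [0,0,0]
    - [0,0,0]
    - [0,0,0]
    - [0,0,0]
  angular:
    - [0,0,-0.7]
    - [0,0,-0.7]
    - [0,0,-0.7]
    - [0,0,-0.7]
    - [0,0,-0.44]

```text
t: 7.15
tool_pos: [534.7, -191.3, 94.0]
tool_rot: [3.14, -0.002, -2.7]
ft_force: [-0.2, 0.5, -3.1]
grip_width: 11.3
grasp_force: 39.9
```

Emit:
servo_tool:
  gripper: [1,1]
  slide:
    - [0,0,0]
    - [0,0,0]
  angular:
    - [0,0,0]
    - [0,0,0]

```text
t: 7.35
tool_pos: [534.9, -191.5, 94.4]
tool_rot: [3.14, -0.002, -2.705]
ft_force: [0.3, 0.2, -3.0]
grip_width: 11.2
grasp_force: 39.9
```

The yaw is 25°, in line with the marks, and the tool now carries the rotor's 3 N, so the tang has lost its support. I'll lower it by 14 mm.

Emit:
servo_tool:
  gripper: [1,1,1,1,1]
  slide:
    - [0,0,0.2]
    - [0,0,0.2]
    - [0,0,0.2]
    - [0,0,0.05]
    - [0,0,0]
  angular:
    - [0,0,0]
    - [0,0,0]
    - [0,0,0]
    - [0,0,0]
    - [0,0,0]

```text
t: 7.85
tool_pos: [535.6, -191.5, 82.1]
tool_rot: [3.141, -0.0, -2.703]
ft_force: [-0.3, -0.4, -1.9]
grip_width: 11.1
grasp_force: 39.8
```

Emit:
servo_tool:
  gripper: [0,0,0,0,0]
  slide:
    - [0,0,0]
    - [0,0,0]
    - [0,0,0]
    - [0,0,0]
    - [0,0,0]
  angular:
    - [0,0,0]
    - [0,0,0]
    - [0,0,0]
    - [0,0,0]
    - [0,0,0]

```text
t: 8.35
tool_pos: [535.8, -191.6, 82.5]
tool_rot: [-3.141, 0.0, -2.703]
ft_force: [-0.2, 0.2, -1.2]
grip_width: 81.8
grasp_force: 0.0
```

Emit:
servo_tool:
  gripper: [0,0,0,0,0]
  slide:
    - [0,0,-0.5]
    - [0,0,-0.7]
    - [0,0,-1]
    - [0,0,-1]
    - [0,0,-1]
  angular:
    - [0,0,0]
    - [0,0,0]
    - [0,0,0]
    - [0,0,0]
    - [0,0,0]

```text
t: 8.85
tool_pos: [535.8, -191.7, 168.0]
tool_rot: [-3.141, 0.001, -2.703]
ft_force: [0.8, 0.4, -0.2]
grip_width: 85.4
grasp_force: 0.0
```

Emit:
servo_tool:
  gripper: [0,0,0,0,0]
  slide:
    - [0,-1,-1]
    - [0,-1,-1]
    - [0,-1,0]
    - [0,-1,0]
    - [0,-1,0]
  angular:
    - [0,0,0]
    - [0,0,0]
    - [0,0,0]
    - [0,0,0]
    - [0,0,0]

```text
t: 9.35
tool_pos: [578.5, -282.9, 207.4]
tool_rot: [-3.141, 0.001, -2.703]
ft_force: [0.9, 0.2, 0.2]
grip_width: 85.7
grasp_force: 0.0
```

Emit:
servo_tool:
  gripper: [0,0,0,0,0]
  slide:
    - [0,-1,0]
    - [0,-1,0]
    - [0,-1,0]
    - [0,-1,0]
    - [0,0,0]
  angular:
    - [0,0,0]
    - [0,0,0]
    - [0,0,0]
    - [0,0,0]
    - [0,0,0]

```text
t: 9.85
tool_pos: [612.2, -356.4, 205.7]
tool_rot: [3.141, -0.001, -2.705]
ft_force: [-0.3, 0.8, -0.1]
grip_width: 85.7
grasp_force: 0.0
```

```bash
python3 - <<'E'
from h import *
p,d=capture("top"); s=read_state(); print(s["tool_pos"],s["t"])
for q in comps(p,(105,130),(350,120,445,220),120,50,20):
    print("bar",len(q),axis(ray("top",q,106)),"depth",np.median(d[q[:,1],q[:,0]]))
i=camera_info("top")
v,u=np.mgrid[120:220,345:450]; z=d[120:220,345:450]
P=R.from_euler("xyz",i["attitude"]).apply(np.stack([(u-i["cx"])/i["fx"]*z,(v-i["cy"])/i["fy"]*z,z],-1).reshape(-1,3))+i["origin"]
r=np.hypot(P[:,0]-536,P[:,1]+190.6)
m=(r<34)&(P[:,2]<95); print("disc z (home 74)",np.percentile(P[m,2],[10,50,90]).round(1)); print("bar top",np.percentile(P[r<10,2],[50,90]).round(1))
A=np.c_[P[m,:2],np.ones(m.sum())]; k=np.abs(P[m,2]-np.median(P[m,2]))<6; print("tilt",np.linalg.lstsq(A[k],P[m,2][k],rcond=None)[0][:2])
cv2.imwrite("pics/top1.png",p[:,:,::-1])
E
```

```text
[ 612.0808138  -355.37872502  205.97215741] 9.9
disc z (home 74) [71.2 73.4 76. ]Traceback (most recent call last):
  File "<stdin>", line 9, in <module>
    return _quantile_unchecked(
        a, q, axis, out, overwrite_input, method, keepdims, weights)
    return _ureduce(a,
                    func=_quantile_ureduce_func,
    ...<5 lines>...
                    overwrite_input=overwrite_input,
                    method=method)
    r = func(a, **kwargs)
    result = _quantile(arr,
                       quantiles=q,
    ...<2 lines>...
                       out=out,
                       weights=wgt)
    slices_having_nans = np.isnan(arr[-1, ...])
                                  ~~~^^^^^^^^^
IndexError: index -1 is out of bounds for axis 0 with size 0
```

The arm hides the bar from the top camera, but the visible part of the disc is at z = 73.4, where home is 74. I'll check with the scene camera.

```bash
python3 - <<'E'
from h import *
p,d=capture("scene")
for q in comps(p,(105,130),(320,180,420,260),120,50,20): print("bar",len(q),q.min(0),q.max(0))
cv2.imwrite("pics/scene2.png",cv2.resize(p[120:300,260:480,::-1],None,fx=3,fy=3,interpolation=cv2.INTER_CUBIC))
i=camera_info("scene"); v,u=np.mgrid[180:260,320:420]; z=d[180:260,320:420]
P=R.from_euler("xyz",i["attitude"]).apply(np.stack([(u-i["cx"])/i["fx"]*z,(v-i["cy"])/i["fy"]*z,z],-1).reshape(-1,3))+i["origin"]
c=P-[536.5,-190.6,0]; r=np.hypot(c[:,0],c[:,1])
m=(r<36)&(c[:,2]<82)&(c[:,2]>66); print("disc",m.sum(),np.percentile(c[m,2],[10,50,90]).round(1),"tilt",np.linalg.lstsq(np.c_[c[m,:2],np.ones(m.sum())],c[m,2],rcond=None)[0].round(3))
b=(r<36)&(c[:,2]>80)&(c[:,2]<130); print("bar",b.sum(),axis(P[b]),np.percentile(c[b,2],[50,98]).round(1))
E
```

```text
bar 164 [359 201] [369 224]
disc 425 [73.5 75.2 76.9] tilt [-5.0000e-03  4.0000e-03  7.5224e+01]
bar 184 (array([ 534.1, -191.8]), np.float64(22.5), array([54.4, 12.4])) [101.  108.3]
```

View pics/scene2.png

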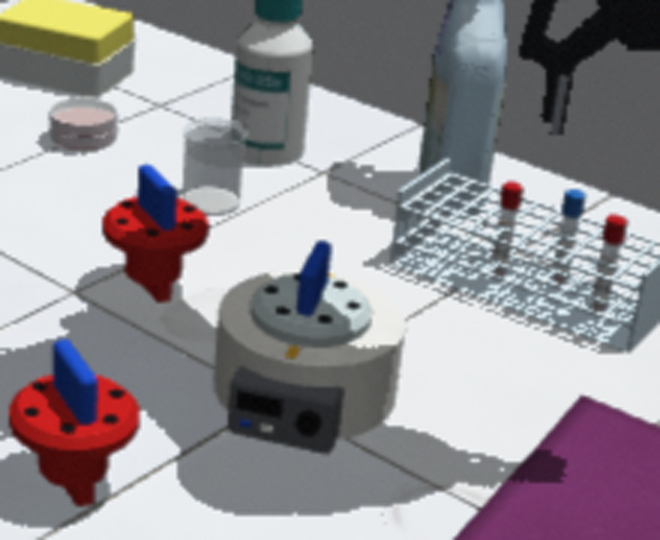

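The rotor sits flat on the drum, with its bar in line with the mark at crop (293,351). The disc top is at z≈75 and level, the bar lies at 22.5° against the marks' 25°, and the gripper is clear of everything.

```bash
python3 -c "
from cell import *
print(finish_job())"
```

```text
the job is handed in; nothing more can be done
None
```

The blue rotor is turned into line with the yellow marks, sits flat and fully home on its drive, and has been let go; the orange rotor wasn't touched, and the job is handed in (no verdict came back).

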